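# Zero the angle dial, then pull the index pin and hold it out

## Robot

A 6-joint arm with a two-finger parallel gripper is mounted at the origin on the work surface. World frame = base frame: x ahead of the robot, y to its left, z up, the work surface at z = 0. Lengths are in m, angles in rad, forces in N, time in s.
With the tool pointing down it reaches from about 0.35 to 0.95 m from the base axis. Payload 17.4 kg.
Tool frame: the origin (TCP) lies at the very end of the fingers, on their centre line; the grasp point (between the pads) lies 19 mm behind it; z points along the fingers, x is the direction in which the jaws open and shut, and the axes are right-handed (so a half turn about z gives the same grasp; the last joint's range is limited). The gripper opens to 93 mm and grips with 3 to 60 N. Pads are 15 mm wide; open, the fingers measure 128 mm over their backs; the gripper's body (75 mm by 188 mm) begins 65 mm behind the grasp point.
Start: joints at [-1.243, 0.116, 1.442, -0, 1.584, -0.038], TCP at [0.241, -0.63, 0.219] pointing down, gripper open.
Joint ranges: [-2.83, 2.83], [-0.83, 2.19], [0.07, 2.5], [-1.14, 4.28], [0.01, 3], [-2.97, 2.97]. Speed limits (rad/s): [1.89, 1.89, 2.22, 3.14, 3.14, 3.14].

## Interface

Orientations are given as a unit quaternion [x, y, z, w].
In Python, from workcell import manip, viewer, finder gives the robot as it stands. The module is installed in compiled form; this text tells all that it offers.
- The arm moves only by the tool arm_command, never from a script. Its argument "series" is a list of rows, each a list of 2 entries, a list of its own where there are three numbers: the shift along the tool's x, y, z in units of 30 mm (1.0 is 30 mm), then the turn, a rotation vector about the tool's x, y, z in units of 6 degrees (1.0 is 6 degrees). In form: [[[dx, dy, dz], [ax, ay, az]], ...]. A call has 1 to 20 rows; each row shifts and turns the commanded pose from where the row before left it, along the tool's axes as they then stand; what a row does not reach is not made up. A row lasts 1/12 s, in which the tool goes at most 41.7 mm and 7.16 degrees, less where a joint would pass 70% of its speed; a pose out of reach is approached as far as the arm can. A call is refused whole if a number of a shift passes 1 or a number of a turn 1, either way. A call with a gripper value outside its range is refused whole. "gripper" is the finger opening in mm, from 0 to 93, set as the call begins (left out, the last holds). The fingers move at their own pace and stop on an object; "squeeze" is the grip in N (left out, the last holds). Time passes only in rows, so rows that do not move let the fingers close. It gives the time, the measured TCP pose, the force and the opening at its end, in the units of the state.
- manip.state(): the state, without advancing time (a new reading comes with each control period).
- viewer.get_image(name): name is "side" or "top" or "wrist"; returns the picture (400x640x3 uint8, blue, green, red); there is no depth.
- viewer.calibration(name): a dict with "K" (3x3 intrinsics, pixels), "cam_to_world" (4x4, takes a point from camera to world coordinates). Camera axes: x right, y up, looking along -z (the intrinsics and any distortion apply to the point x, -y, -z); pixel columns grow to the right and rows downward; lengths in m; the calibration is good to about 2 mm. A picture is of the moment at which its call begins: read the wrist's pose just before it. calibration takes no time and is no camera call; for the wrist camera it gives the pose at the moment of the call.
- manip.sign_off(): hands the job in, once; it reports no verdict.
Trained networks look in the newest picture that a camera, given by its name, has taken for a name from the list of things; names that differ only in an ending like _2 or _b are one class to them, and where a whole thing is asked for, a point or a joint stands for the part that bears it (a point fixed in the world has none). Each returns a list of dicts, best first, with "score" (0 to 1); they miss things now and then, are a little off and sometimes report something else, mostly with a low value. They report only what shows in the picture. A call takes as long as a camera call. They do not tell look-alikes from the thing itself.
- finder.look_for(camera, name): "position" ([x, y, z] in m, in world coordinates, good to about 4 mm: the middle of the surface that is visible of it).
- finder.pinpoint(camera, name): "position" ([x, y, z] in m, in world coordinates, good to about 4 mm: a listed point, or the origin of a listed thing).
The state is a dict: "time": time; "qpos": joint angles; "joint_velocities": joint speeds; "effort": joint torques, N m; "position": TCP position; "orientation": TCP orientation; "contact_force": force on the tool from outside, world axes, zero at the start; "moment": the same for the moment, N m; "opening": finger opening in m.
Only numpy, scipy, OpenCV 4.12 (cv2) and the standard library are available. Lean on these libraries where they do the work, as an engineer would, in place of code of your own. Each camera call takes 0.05 s, during which the arm holds its last target.

## Task

The ring model on the index fixture has to be freed for its next position. First turn the black knob of the angle dial until its red pointer stands on the green zero mark, while the index pin is still home. Then grip the red head of the fixture's sprung index plunger, pull it straight up as far as it goes and finish while still holding it there, its pin clear of the hole in the disc; leave the dial at zero and do not disturb the other things on the bench.

Things in the scene. Friction and masses are not known exactly. Their poses are not given: they have to be found in the camera images.
- fixture: index fixture, bolted down: dark base 150 (x) x 160 (y) x 12 mm; aluminium disc 110 mm across with twelve dark holes (centre y -20, top z 32 mm), on it a green ring model up to z 67 mm. A blue bracket (post at y 51 to 73, arm 28 mm wide, y 5 to 73, top z 68 mm) carries the vertical plunger at x 0, y 23 mm in a steel barrel, 18 mm across, top z 78 mm. Origin: centre of underside.
- plunger_head (a point): centre of the plunger's red upright cylindrical head, 22 mm across, 32 mm tall (16 mm above and below this point). Seated, this point is 98 mm above the bench, the head's underside 2 mm above the barrel. It rises with the plunger. Nothing within 90 mm beside it stands higher than 78 mm.
- plunger (a joint): travel of the plunger in m: 0 = pin home (10 mm deep in its disc hole), grows as it is pulled straight up, 0.016 = fully back against its rigid stop. A spring pulls it home: 4.5 N at 0, rising to 9.3 N at 0.016; it snaps home if let go.
- dial: angle dial, bolted down: grey base 120 x 120 x 12 mm, round dark housing 106 mm across with a white graduated face at z 45 mm. The green zero mark is on the rim of the face in the dial's own +x direction. Origin: centre of the base's underside, z up, on the knob's axis.
- knob_grip (a point): on the knob's vertical axis, 77 mm above the bench, at the height to grip. The black knob is an upright bar 46 mm long, 12 mm thick, z 53 to 89 mm, on a black disc 48 mm across (top z 53 mm). The point turns with the knob: x lies along the bar towards the end with the red pointer, which reaches 39 mm from the axis.
- dial_knob (a joint): angle of the knob in rad, positive anticlockwise seen from above; 0 = pointer on the green zero mark (no stop there), stops at -1.9 and 1.9. It stays where it is left; turning takes about 0.04 N m. It starts 0.5 to 1.3 rad anticlockwise of zero.
- basket: bystander: loose pink plastic basket 200 x 270 x 65 mm; origin centre of underside
- white_tray: bystander: loose white tray 130 x 200 x 40 mm; origin centre of underside
- plate: bystander: loose white plate, 150 mm across, 18 mm high; origin centre of underside
- phone: bystander: loose black phone lying flat, 150 x 72 x 9 mm; origin centre of underside
- wax_jar: bystander: loose amber jar, 40 mm across, 50 mm high, beside the fixture; origin centre of underside
- screwdriver: bystander: loose screwdriver with red handle, 130 mm long, lying beside the dial
- ring_box: bystander: loose blue ring box 50 x 50 x 35 mm; origin centre of underside
There are look-alikes about, which are no part of the job. Leave any pink look-alike of the fixture alone.

How it is judged:
On the way, in this order (a step that is already met when the one before it is completed fails the run):
1. the dial's pointer stands on zero while the index pin is still home (value of joint dial_knob between -0.09 and 0.09 rad and value of joint plunger below 0.003 m), for 0.2 s.
2. the plunger is pulled fully back in the fingers (value of joint plunger above 0.0135 m and contact force between the fingers and plunger above 1.5 N), for 0.3 s.
At the end, for the whole second after the job is handed in: The dial knob is within 0.09 rad (5 degrees) of zero, and the plunger is held still in the fingers (contact force over 1.5 N) more than 13.5 mm back of its 16 mm travel (all of step 2 and value of joint dial_knob between -0.09 and 0.09 rad and velocity of joint plunger between -0.01 and 0.01 m/s); the arm keeps its last pose, push and grip.
It fails at once if a loose bystander is moved by more than 20 mm (distance of any of basket, white_tray, plate, phone, wax_jar, screwdriver, ring_box from where it was at the start of the episode above 0.02 m).
It fails at once if the index pin is pulled out of its hole before the dial has been set near zero (value of joint plunger above 0.01 m and (value of joint dial_knob above 0.12 rad or value of joint dial_knob below -0.12 rad)).
It also fails if it takes over 38 s, if anything falls off the work surface, if the arm or the gripper's body presses on something with over 40 N, if the wrist force passes 120 N, or if a joint passes its speed limit or range.

## Working session

There is one attempt and no reset: what is moved stays moved. The work goes in short steps, Python scripts to look and compute and a tool call to move; the robot and the scene stay as the last step left them, time stands still between calls to the robot, and variables do not carry over. Pictures are saved under pics/ and viewed, and the job is handed in when it is done.

Besides the shell and the picture viewer there is one more tool, called after "Emit:" as name(argument=value, ...), one argument or row to a line, values as JSON. arm_command: Moves the arm, as the interface text tells. Its arguments: {"type":"object","properties":{"series":{"type":"array","items":{"type":"array"}},"gripper":{"type":"number"},"squeeze":{"type":"number"}},"required":["series"]}

```bash
mkdir -p pics; cat > h.py <<'E'
import numpy as np, cv2
from workcell import manip, viewer, finder
E
python3 - <<'E'
from h import *
for c in ["top","side"]:
    im=viewer.get_image(c); cv2.imwrite(f"pics/{c}0.png",im)
    for n in ["fixture","plunger_head","dial","knob_grip"]:
        for r in finder.pinpoint(c,n)[:4]: print(c,n,{k:(np.round(v,3) if not isinstance(v,str) else v) for k,v in r.items()})
    k=viewer.calibration(c); print(k["K"].tolist(),np.round(k["cam_to_world"],3).tolist(), k.keys())
s=manip.state(); print(s)
E
```

```text
top fixture {'position': array([0.538, 0.156, 0.08 ]), 'score': np.float64(0.72)}
top fixture {'position': array([ 0.568, -0.131, -0.001]), 'score': np.float64(0.7)}
top fixture {'position': array([ 0.18 , -0.304, -0.002]), 'score': np.float64(0.66)}
top fixture {'position': array([ 0.768, -0.06 , -0.003]), 'score': np.float64(0.5)}
top plunger_head {'position': array([ 0.563, -0.115,  0.1  ]), 'score': np.float64(0.55)}
top plunger_head {'position': array([0.54 , 0.154, 0.076]), 'score': np.float64(0.53)}
top plunger_head {'position': array([ 0.169, -0.284,  0.102]), 'score': np.float64(0.45)}
top plunger_head {'position': array([ 0.571, -0.131, -0.002]), 'score': np.float64(0.17)}
top dial {'position': array([0.542, 0.158, 0.004]), 'score': np.float64(0.69)}
top knob_grip {'position': array([0.54 , 0.155, 0.078]), 'score': np.float64(0.57)}
[[456.61010854161435, 0.0, 320.8280852562237], [0.0, 456.61010854161435, 199.7046022425601], [0.0, 0.0, 1.0]] [[0.039, 0.979, -0.199, 0.256], [-0.999, 0.039, -0.007, -0.001], [0.001, 0.199, 0.98, 1.271], [0.0, 0.0, 0.0, 1.0]] dict_keys(['K', 'ca
[... 710 characters left out ...]
0.5, 'qpos': array([-1.24279647e+00,  1.16003827e-01,  1.44163653e+00,  1.61618910e-05,
        1.58400511e+00, -3.78209631e-02]), 'joint_velocities': array([-8.97732282e-04, -8.60398703e-05,  2.27203653e-04, -1.79628535e-03,
        1.13224541e-03,  6.52139007e-04]), 'effort': array([-1.70464959e-03, -7.20438623e+01, -6.22356749e+01,  7.79090775e-02,
        1.86187442e-02, -3.99509315e-05]), 'position': array([ 0.24143825, -0.63033324,  0.21862086]), 'orientation': array([ 8.23928430e-01, -5.66693870e-01, -1.63495091e-05, -2.22570034e-05]), 'contact_force': array([0.47598177, 0.00352559, 0.17933164]), 'moment': array([ 0.02661089, -0.05674095,  0.00762034]), 'opening': 0.09265824940934873}
```

View pics/top0.png

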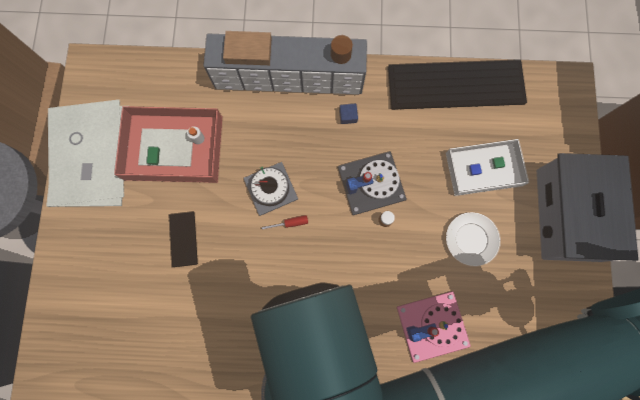

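View pics/side0.png

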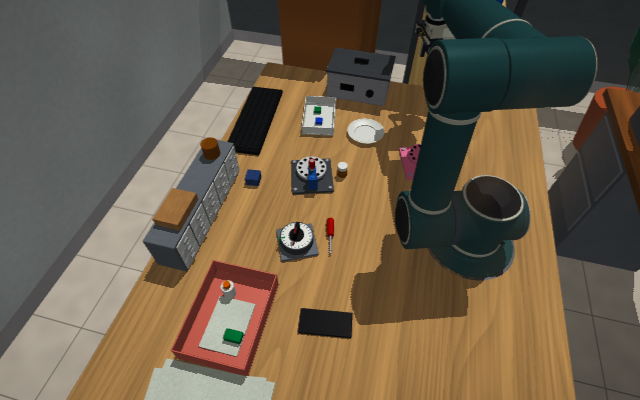

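```bash
python3 - <<'E'
from h import *
im=cv2.imread("pics/top0.png")
def proj(p,c="top"):
    k=viewer.calibration(c);T=np.linalg.inv(k["cam_to_world"]);q=T[:3,:3]@p+T[:3,3];q=q*[1,-1,-1];u=k["K"]@q;return u[:2]/u[2]
for n,p in dict(dial=[.540,.155,.045],knob=[.541,.154,.078],head=[.561,-.113,.099],decoy=[.169,-.284,.1]).items(): print(n,proj(np.array(p)),proj(np.array(p),"side"))
u,v=map(int,proj(np.array([.54,.155,.05])));a=cv2.resize(im[v-40:v+40,u-40:u+40],None,fx=5,fy=5,interpolation=cv2.INTER_CUBIC)
u,v=map(int,proj(np.array([.563,-.125,.05])));b=cv2.resize(im[v-40:v+40,u-40:u+40],None,fx=5,fy=5,interpolation=cv2.INTER_CUBIC)
cv2.imwrite("pics/crop0.png",np.hstack([a,b]))
E
```

```text
dial [268.05655306 185.14712902] [296.08655732 235.83913263]
knob [267.06980384 181.97402932] [295.42261434 229.75468808]
head [367.32791689 176.64160979] [311.58109814 162.8126702 ]
decoy [433.49569375 332.90188977] [429.58538796 149.09913301]
```

View pics/crop0.png

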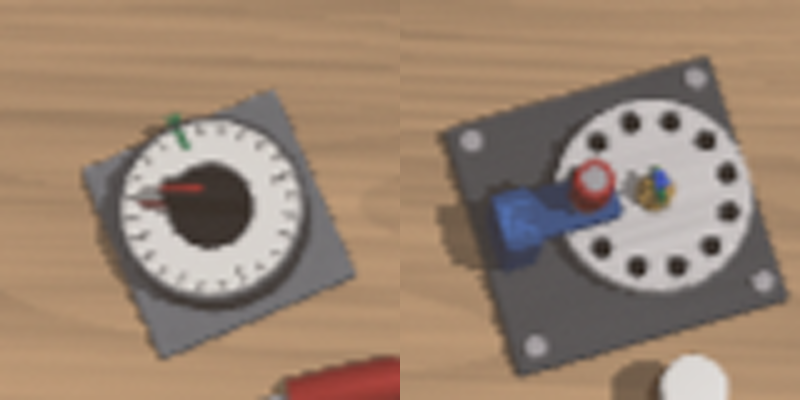

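Candidates: the dark fixture with red plunger head is at top px (367,177). Its pink look-alike is at (433,333), so I'll leave that alone. The other red thing is the screwdriver at (285,224). There is only one dial, at (268,185). The crop confirms the dark-base fixture with red head. The dial's green mark points up-left and the pointer left, so the knob is about 1 rad anticlockwise of zero. I'll move above the dial for a close look.

Emit:
arm_command(
  series=[
    [[-0.8,-0.72,-0.15],[0,0,0]],
    [[-0.8,-0.72,-0.15],[0,0,0]],
    [[-0.8,-0.72,-0.15],[0,0,0]],
    [[-0.8,-0.72,-0.15],[0,0,0]],
    [[-0.8,-0.72,-0.15],[0,0,0]],
    [[-0.8,-0.72,-0.15],[0,0,0]],
    [[-0.8,-0.72,-0.15],[0,0,0]],
    [[-0.8,-0.72,-0.15],[0,0,0]],
    [[-0.8,-0.72,-0.15],[0,0,0]],
    [[-0.8,-0.72,-0.15],[0,0,0]],
    [[-0.8,-0.72,-0.15],[0,0,0]],
    [[-0.8,-0.72,-0.15],[0,0,0]],
    [[-0.8,-0.72,-0.15],[0,0,0]],
  ],
)

```text
time: 1.58
position: [0.3922, -0.237, 0.2776]
orientation: [0.824, -0.567, 0.0, -0.0]
contact_force: [0.6, -0.0, 0.2]
opening: 0.093
```

Emit:
arm_command(
  series=[
    [[-0.8,-0.72,0],[0,0,0]],
    [[-0.8,-0.72,0],[0,0,0]],
    [[-0.8,-0.72,0],[0,0,0]],
    [[-0.8,-0.72,0],[0,0,0]],
    [[-0.8,-0.72,0],[0,0,0]],
    [[-0.8,-0.72,0],[0,0,0]],
    [[-0.8,-0.72,0],[0,0,0]],
    [[-0.8,-0.72,0],[0,0,0]],
    [[-0.8,-0.72,0],[0,0,0]],
    [[-0.8,-0.72,0],[0,0,0]],
    [[-0.8,-0.72,0],[0,0,0]],
    [[-0.8,-0.72,0],[0,0,0]],
    [[-0.8,-0.72,0],[0,0,0]],
    [[0,0,0],[0,0,-1]],
    [[0,0,0],[0,0,-1]],
    [[0,0,0],[0,0,-1]],
    [[0,0,0],[0,0,-1]],
    [[0,0,0],[0,0,-1]],
    [[0,0,0],[0,0,-1]],
  ],
)

```text
time: 3.17
position: [0.5427, 0.1533, 0.2772]
orientation: [0.959, -0.282, 0.0, -0.0]
contact_force: [0.9, 0.1, 0.1]
opening: 0.093
```

Emit:
arm_command(
  series=[
    [[0,0,0],[0,0,-1]],
    [[0,0,0],[0,0,-1]],
    [[0,0,0],[0,0,-1]],
    [[0,0,0],[0,0,-1]],
    [[0,0,0],[0,0,0]],
    [[0,0,0],[0,0,0]],
  ],
)

```text
time: 3.67
position: [0.5427, 0.1532, 0.2772]
orientation: [0.997, -0.08, 0.0, -0.0]
contact_force: [-0.1, -0.6, -0.2]
opening: 0.0932
```

```bash
python3 - <<'E'
from h import *
s=manip.state(); print(s["time"],s["position"],s["orientation"],s["qpos"])
k=viewer.calibration("wrist"); im=viewer.get_image("wrist"); cv2.imwrite("pics/w1.png",im)
np.savez("w1.npz",K=k["K"],T=k["cam_to_world"])
print(np.round(k["cam_to_world"],3).tolist())
for n in ["knob_grip","dial","plunger_head","fixture"]:
  for r in finder.pinpoint("wrist",n)[:3]: print(n,np.round(r["position"],4),round(r["score"],2))
E
```

```text
3.6667 [0.54266809 0.15323654 0.27721403] [ 9.96758269e-01 -8.04546346e-02  6.67198856e-05 -2.23283648e-05] [ 2.29972685e-01 -1.35729627e-01  1.59762671e+00  1.75916870e-06
  1.67955487e+00  3.91056246e-01]
[[0.987, 0.154, 0.04, 0.553], [-0.159, 0.955, 0.25, 0.222], [-0.0, -0.253, 0.967, 0.443], [0.0, 0.0, 0.0, 1.0]]
knob_grip [0.5411 0.152  0.0721] 0.91
dial [ 0.5382  0.1508 -0.0022] 0.83
fixture [ 5.718e-01 -1.320e-01 -5.000e-04] 0.94
```

View pics/w1.png

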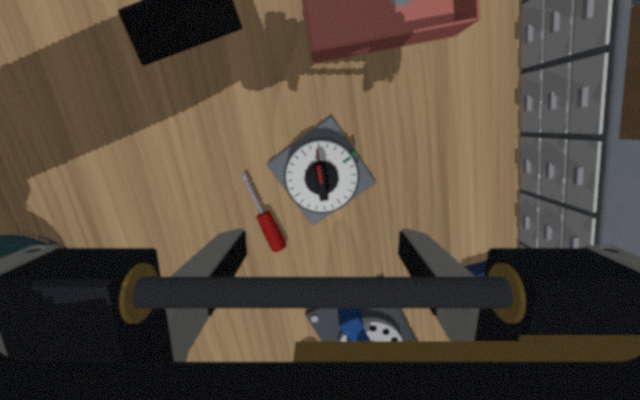

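```bash
cat >> h.py <<'E'
def unproj(uv,z,K,T):
    uv=np.atleast_2d(uv).astype(float)
    d=np.c_[(uv[:,0]-K[0,2])/K[0,0],-(uv[:,1]-K[1,2])/K[1,1],-np.ones(len(uv))]@T[:3,:3].T
    return T[:3,3]+d*((z-T[2,3])/d[:,2])[:,None]
def proj(p,K,T):
    T=np.linalg.inv(T);q=(T[:3,:3]@np.asarray(p)+T[:3,3])*[1,-1,-1];u=K@q;return u[:2]/u[2]
def masks(im):
    h=cv2.cvtColor(im,cv2.COLOR_BGR2HSV).astype(int);H,S,V=h[...,0],h[...,1],h[...,2]
    return ((H<8)|(H>172))&(S>120)&(V>60), (H>45)&(H<90)&(S>70)&(V>40)
E
python3 - <<'E'
from h import *
im=cv2.imread("pics/w1.png");z=np.load("w1.npz");K,T=z["K"],z["T"]
x0,y0=271,127
c=im[y0:y0+100,x0:x0+100]
r,g=masks(c)
def pts(m): v,u=np.nonzero(m); return np.c_[u+x0,v+y0]
print(len(pts(r)),len(pts(g)))
G=unproj(pts(g),.045,K,T)
print("green",pts(g).tolist(),G.mean(0))
print(pts(r).tolist())
# white face ellipse
h=cv2.cvtColor(c,cv2.COLOR_BGR2HSV); w=((h[...,1]<40)&(h[...,2]>150)).astype(np.uint8)
cn=max(cv2.findContours(w,0,2)[0],key=cv2.contourArea); e=cv2.fitEllipse(cv2.convexHull(cn)); ctr=np.array(e[0])+[x0,y0]
C=unproj(ctr,.045,K,T)[0];print("face",e,C)
for n in (.05,.06,.075,.089): print(n,unproj(pts(r).mean(0),n,K,T)-C)
cv2.imwrite("pics/w1c.png",cv2.resize(c,None,fx=6,fy=6,interpolation=cv2.INTER_CUBIC))
E
```

```text
130 43
green [[351, 150], [352, 150], [353, 150], [350, 151], [351, 151], [352, 151], [353, 151], [354, 151], [351, 152], [352, 152], [353, 152], [354, 152], [355, 152], [352, 153], [353, 153], [354, 153], [355, 153], [352, 154], [353, 154], [354, 154], [355, 154], [356, 154], [353, 155], [354, 155], [355, 155], [356, 155], [353, 156], [354, 156], [355, 156], [356, 156], [355, 157], [347, 158], [348, 158], [349, 158], [346, 159], [347, 159], [348, 159], [344, 160], [345, 160], [346, 160], [347, 160], [344, 161], [345, 161]] [0.5858261  0.17668155 0.045     ]
[[318, 165], [317, 166], [318, 166], [319, 166], [320, 166], [316, 167], [317, 167], [318, 167], [319, 167], [320, 167], [316, 168], [317, 168], [318, 168], [319, 168], [320, 168], [317, 169], [318, 169], [319, 169], [320, 169], [317, 170], [318, 170], [319, 170], [320, 170], [321, 170], [317, 171], [318, 171], [319, 171], [320, 171], [321, 171], [317, 172], [318, 172], [319, 172], [320, 172], [321, 172], [317, 173], [318, 173], [319, 173], [320, 173], [321, 173], [317, 174], [318, 174], [319, 174], [320, 174], [321, 174], [318, 
[... 643 characters left out ...]
271, 221], [272, 221], [273, 221], [274, 221], [271, 222], [272, 222], [273, 222], [274, 222], [271, 223], [272, 223], [273, 223], [274, 223], [275, 223], [271, 224], [272, 224], [273, 224], [274, 224], [275, 224], [276, 224], [271, 225], [272, 225], [273, 225], [274, 225], [275, 225], [276, 225], [271, 226], [272, 226], [273, 226], [274, 226], [275, 226], [276, 226], [277, 226]]
face ((50.08988571166992, 49.1755256652832), (69.27236938476562, 70.06246185302734), 96.03106689453125) [0.54047252 0.15443308 0.045     ]
0.05 [[-0.02681475 -0.01522384  0.005     ]]
0.06 [[-0.0258188 -0.0131102  0.015    ]]
0.075 [[-0.02432487 -0.00993974  0.03      ]]
0.089 [[-0.02293054 -0.00698064  0.044     ]]
```

View pics/w1c.png

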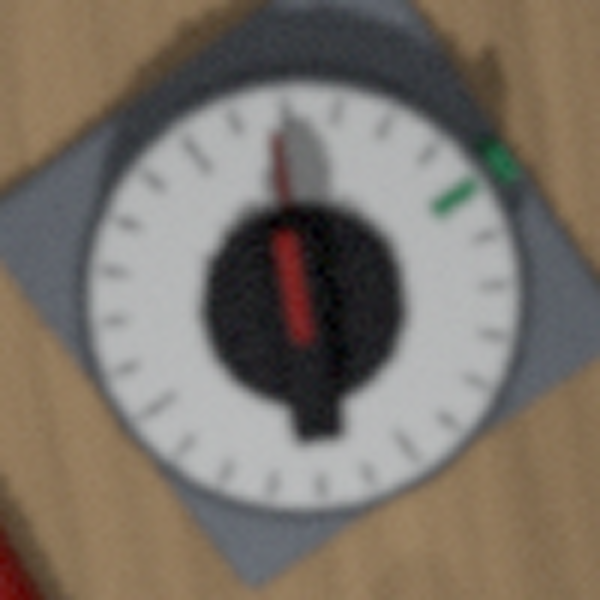

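```bash
python3 - <<'E'
from h import *
im=cv2.imread("pics/w1.png");z=np.load("w1.npz");K,T=z["K"],z["T"]
C=np.array([.5405,.1544])
a=lambda d:np.degrees(np.arctan2(d[1],d[0]))
P=lambda x,y,zz:unproj([271+x/6-.4,127+y/6-.4],zz,K,T)[0,:2]
print("green",a(P(455,197,.045)-C),a(P(435,210,.045)-C),a(P(475,185,.045)-C), a(P(475,185,.045)-P(435,210,.045)),a(P(500,160,.045)-C))
print("red top",a(P(283,233,.089)-P(303,343,.089)),P(293,288,.089))
print("ptr low",[(zz,a(P(277,135,zz)-C),np.linalg.norm(P(277,135,zz)-C)) for zz in (.053,.06,.07,.089)])
e=[P(283,233,.089),P(303,343,.089)];print(e)
print("ticks base edges",a(P(600,355,.012)-P(255,588,.012)))
print("knob ctr via disc", P(305,305,.053))
E
```

```text
green 24.617827333098724 24.690633439138484 24.32839508609172 23.092576906707468 26.05646327723198
red top 90.90843392297225 [0.54014029 0.1641903 ]
ptr low [(0.053, np.float64(89.43184610507909), np.float64(0.03809262186497983)), (0.06, np.float64(89.12220189086808), np.float64(0.038630104927634606)), (0.07, np.float64(88.69452738302566), np.float64(0.03939983015383359)), (0.089, np.float64(87.9264266538838), np.float64(0.0408680250812698))]
[array([0.5399586 , 0.17564869]), array([0.54032493, 0.15254603])]
ticks base edges 26.18207269700559
knob ctr via disc [0.54090395 0.15401885]
```

The crop shows the red bar stripe at (293,288) pointing to +90° in world and the green mark at (455,197) at about 25°. So the knob is about +65° from zero. I'll line up the jaws, descend and grip.

Emit:
arm_command(
  series=[
    [[0,0,0],[0,0,-0.8]],
    [[0,0,0],[0,0,-0.75]],
    [[-0.07,-0.04,0.4],[0,0,0]],
    [[0,0,0.7],[0,0,0]],
    [[0,0,0.8],[0,0,0]],
    [[0,0,0.8],[0,0,0]],
    [[0,0,0.8],[0,0,0]],
    [[0,0,0.8],[0,0,0]],
    [[0,0,0.8],[0,0,0]],
    [[0,0,0.8],[0,0,0]],
    [[0,0,0.5],[0,0,0]],
    [[0,0,0.4],[0,0,0]],
    [[0,0,0.2],[0,0,0]],
    [[0,0,0.2],[0,0,0]],
    [[0,0,0],[0,0,0]],
    [[0,0,0],[0,0,0]],
  ],
  gripper=60,
)

```text
time: 5.25
position: [0.5408, 0.1545, 0.0617]
orientation: [1.0, 0.002, 0.0, -0.0]
contact_force: [-1.0, -0.4, -0.1]
opening: 0.06
```

Emit:
arm_command(
  series=[
    [[0,0,0],[0,0,0]],
    [[0,0,0],[0,0,0]],
    [[0,0,0],[0,0,0]],
    [[0,0,0],[0,0,0]],
    [[0,0,0],[0,0,0]],
    [[0,0,0],[0,0,0]],
    [[0,0,0],[0,0,0]],
    [[0,0,0],[0,0,0]],
  ],
  gripper=0,
  squeeze=20,
)

```text
time: 5.92
position: [0.5411, 0.1545, 0.0613]
orientation: [1.0, 0.002, 0.001, -0.0]
contact_force: [18.0, 1.0, -12.3]
opening: 0.0119
```

```bash
python3 - <<'E'
from h import *
s=manip.state(); print({k:np.round(s[k],4) for k in ("time","position","orientation","qpos","contact_force","moment","opening")})
E
```

```text
{'time': np.float64(5.9167), 'position': array([0.5411, 0.1545, 0.0613]), 'orientation': array([ 1.0e+00,  2.3e-03,  7.0e-04, -0.0e+00]), 'qpos': array([ 2.3290e-01, -4.0900e-02,  1.8633e+00, -2.0000e-04,  1.3179e+00,
        2.2840e-01]), 'contact_force': array([ 18.0045,   1.0279, -12.3335]), 'moment': array([ 1.6000e-03, -3.3413e+00, -3.0600e-02]), 'opening': np.float64(0.0119)}
```

Emit:
arm_command(
  series=[
    [[0.015,0,0.012],[0,0,0]],
    [[0,0,0],[0,0,0]],
  ],
)

```text
time: 6.08
position: [0.5414, 0.1544, 0.0612]
orientation: [1.0, 0.002, 0.0, -0.0]
contact_force: [1.1, -0.6, 4.0]
opening: 0.012
```

```bash
python3 - <<'E'
from h import *
s=manip.state(); print({k:np.round(s[k],4) for k in ("time","position","contact_force","moment","opening")})
E
```

```text
{'time': np.float64(6.0833), 'position': array([0.5414, 0.1544, 0.0612]), 'contact_force': array([ 1.1145, -0.5533,  4.0214]), 'moment': array([-0.1374, -0.2316,  0.0477]), 'opening': np.float64(0.012)}
```

Centred, with low force. Now turning clockwise (positive about tool z).

Emit:
arm_command(
  series=[
    [[0,0,0],[0,0,0.6]],
    [[0,0,0],[0,0,0.7]],
    [[0,0,0],[0,0,0.7]],
    [[0,0,0],[0,0,0.7]],
    [[0,0,0],[0,0,0.7]],
    [[0,0,0],[0,0,0.7]],
    [[0,0,0],[0,0,0.7]],
    [[0,0,0],[0,0,0]],
  ],
)

```text
time: 6.75
position: [0.5418, 0.1543, 0.0612]
orientation: [0.969, -0.249, 0.001, -0.0]
contact_force: [6.7, 0.2, 0.4]
opening: 0.0117
```

Emit:
arm_command(
  series=[
    [[0,0,0],[0,0,0.7]],
    [[0,0,0],[0,0,0.7]],
    [[0,0,0],[0,0,0.7]],
    [[0,0,0],[0,0,0.7]],
    [[0,0,0],[0,0,0.7]],
    [[0,0,0],[0,0,0.7]],
    [[0,0,0],[0,0,0.7]],
    [[0,0,0],[0,0,0.7]],
    [[0,0,0],[0,0,0.4]],
    [[0,0,0],[0,0,0]],
    [[0,0,0],[0,0,0]],
  ],
)

```text
time: 7.67
position: [0.5422, 0.1539, 0.0613]
orientation: [0.845, -0.534, 0.001, -0.0]
contact_force: [10.6, -5.8, -1.5]
opening: 0.0121
```

```bash
python3 - <<'E'
from h import *
s=manip.state(); print({k:np.round(s[k],4) for k in ("time","position","orientation","contact_force","moment","opening")})
q=s["orientation"];print(np.degrees(2*np.arctan2(q[1],q[0])))
E
```

```text
{'time': np.float64(7.6667), 'position': array([0.5422, 0.1539, 0.0613]), 'orientation': array([ 8.454e-01, -5.342e-01,  1.400e-03, -4.000e-04]), 'contact_force': array([10.6161, -5.8277, -1.4743]), 'moment': array([-0.8736, -1.687 ,  0.0099]), 'opening': np.float64(0.0121)}
-64.57636491221704
```

Emit:
arm_command(
  series=[
    [[0,0,0],[0,0,0]],
    [[0,0,0],[0,0,0]],
    [[0,0,0],[0,0,0]],
    [[0,0,0],[0,0,0]],
    [[0,0,-0.3],[0,0,0]],
    [[0,0,-0.8],[0,0,0]],
    [[0,0,-0.9],[0,0,0]],
    [[0,0,-0.9],[0,0,0]],
    [[0,0,-0.9],[0,0,0]],
    [[0,0,-0.9],[0,0,0]],
    [[0,0,-0.9],[0,0,0]],
    [[0,0,-0.9],[0,0,0]],
    [[0,0,-0.6],[0,0,0]],
    [[0,0,0],[0,0,0]],
    [[0,0,0],[0,0,0]],
  ],
  gripper=60,
)

```text
time: 8.92
position: [0.5411, 0.1545, 0.275]
orientation: [0.846, -0.534, 0.001, -0.001]
contact_force: [0.5, 0.7, -0.2]
opening: 0.06
```

```bash
python3 - <<'E'
from h import *
s=manip.state(); print(s["time"],s["position"],s["orientation"],s["qpos"])
k=viewer.calibration("wrist"); im=viewer.get_image("wrist"); cv2.imwrite("pics/w2.png",im)
K,T=k["K"],k["cam_to_world"];np.savez("w2.npz",K=K,T=T)
for c in("wrist","top","side"):
  if c!="wrist": cv2.imwrite(f"pics/{c}2.png",viewer.get_image(c))
  for n in ["plunger_head","fixture"]:
    for r in finder.pinpoint(c,n)[:3]: print(c,n,np.round(r["position"],4),round(r["score"],2))
u,v=proj([.5405,.1544,.05],K,T).astype(int);print(u,v)
c=im[max(v-50,0):v+50,u-50:u+50];cv2.imwrite("pics/w2c.png",cv2.resize(c,None,fx=6,fy=6,interpolation=cv2.INTER_CUBIC))
E
```

```text
8.9167 [0.54113758 0.15452056 0.27499076] [ 8.45554749e-01 -5.33887977e-01  5.96331446e-04 -6.61919510e-04] [ 2.32778455e-01 -1.39183856e-01  1.60428850e+00  7.43383755e-05
  1.67470769e+00  1.35917085e+00]
wrist plunger_head [ 0.5636 -0.1138  0.0938] 0.41
wrist fixture [ 0.5736 -0.1355  0.003 ] 0.85
wrist fixture [ 5.391e-01  1.493e-01 -5.000e-04] 0.42
top plunger_head [ 0.1733 -0.2851  0.1001] 0.59
top plunger_head [ 0.562  -0.113   0.0994] 0.47
top fixture [ 0.5688 -0.1316 -0.0007] 0.89
side plunger_head [ 0.1765 -0.2825  0.0946] 0.52
side plunger_head [ 0.5608 -0.1135  0.0987] 0.51
side fixture [ 0.181  -0.3025  0.0034] 0.85
side fixture [ 0.5664 -0.1343  0.0011] 0.8
322 177
```

View pics/w2.png

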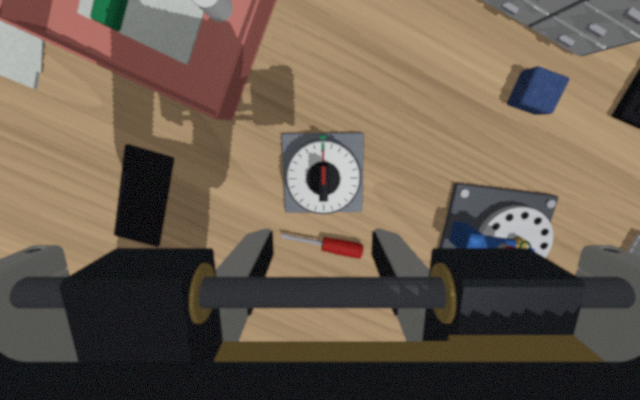

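View pics/w2c.png

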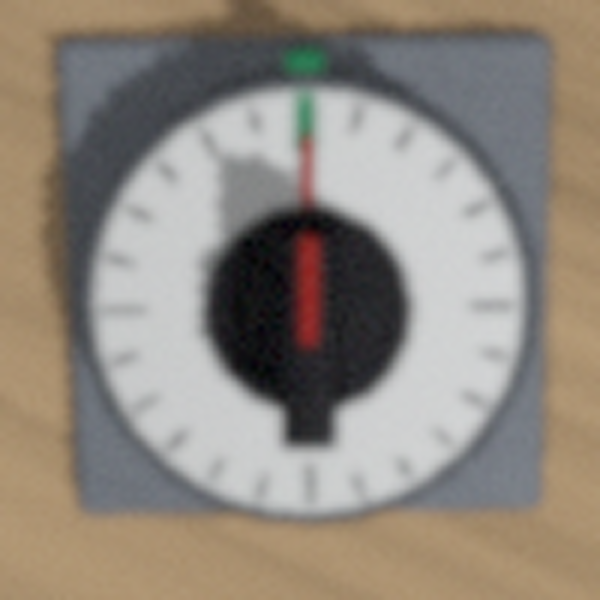

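The crop shows the red pointer at (305,165) in line with the green mark at (305,115), so the dial is at zero. All three cameras put the real plunger head at about (0.562,-0.1135). I'll move over it.

Emit:
arm_command(
  series=[
    [[0.5,0.19,0],[0,0,0]],
    [[0.84,0.32,0],[0,0,0]],
    [[0.84,0.32,0],[0,0,0]],
    [[0.84,0.32,0],[0,0,0]],
    [[0.84,0.32,0],[0,0,0]],
    [[0.84,0.32,0],[0,0,0]],
    [[0.84,0.32,0],[0,0,0]],
    [[0.84,0.32,0],[0,0,0]],
    [[0.84,0.32,0],[0,0,0]],
    [[0.84,0.32,0],[0,0,0]],
    [[0.34,0.13,0],[0,0,0]],
    [[0,0,0],[0,0,0]],
    [[0,0,0],[0,0,0]],
  ],
)

```text
time: 10.45
position: [0.5626, -0.1142, 0.2736]
orientation: [0.845, -0.534, -0.0, -0.0]
contact_force: [-0.3, 0.8, 0.5]
opening: 0.0598
```

```bash
python3 - <<'E'
from h import *
s=manip.state(); print(s["time"],s["position"],s["orientation"],s["qpos"])
k=viewer.calibration("wrist"); im=viewer.get_image("wrist"); cv2.imwrite("pics/w3.png",im)
K,T=k["K"],k["cam_to_world"];np.savez("w3.npz",K=K,T=T)
for n in ["plunger_head","fixture"]:
    for r in finder.pinpoint("wrist",n)[:3]: print(n,np.round(r["position"],4),round(r["score"],2))
print(proj([.562,-.1135,.114],K,T))
E
```

```text
10.45 [ 0.56263003 -0.1142041   0.27357104] [ 8.45283196e-01 -5.34318483e-01 -2.64022067e-04 -8.52871862e-05] [-2.44866107e-01 -1.12654027e-01  1.58247712e+00  3.29190309e-04
  1.67221751e+00  8.82569764e-01]
plunger_head [ 0.5645 -0.1152  0.0941] 0.59
fixture [ 0.5711 -0.1335  0.001 ] 0.75
[321.71897389 187.29159408]
```

View pics/w3.png

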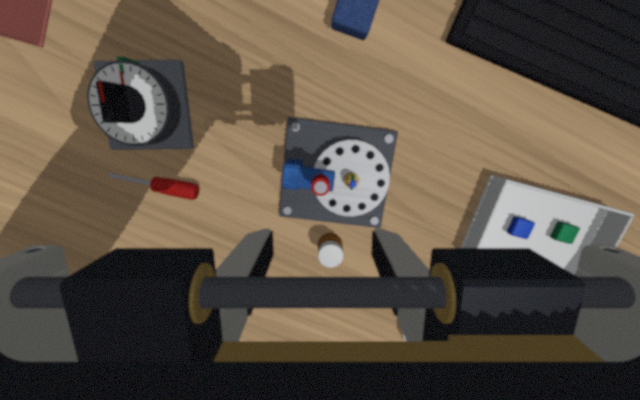

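```bash
python3 - <<'E'
from h import *
im=cv2.imread("pics/w3.png");z=np.load("w3.npz");K,T=z["K"],z["T"]
c=im[160:215,295:350];cv2.imwrite("pics/w3c.png",cv2.resize(c,None,fx=10,fy=10,interpolation=cv2.INTER_CUBIC))
for p in [(320.5,187),(321,186)]: print(unproj(p,.114,K,T),unproj(p,.098,K,T))
E
```

```text
[[ 0.56170888 -0.11209747  0.114     ]] [[ 0.55862575 -0.11348174  0.098     ]]
[[ 0.56300597 -0.1121132   0.114     ]] [[ 0.55998661 -0.11349824  0.098     ]]
```

View pics/w3c.png

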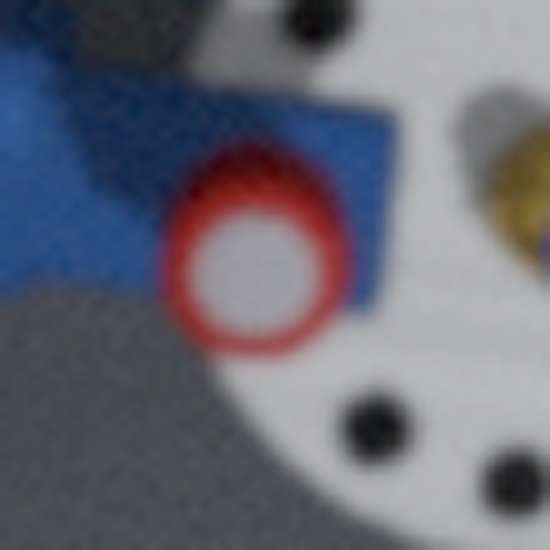

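The crop shows the grey top with its red rim centred at px (320,187), which puts the head at about (0.562,-0.1125). Descending.

Emit:
arm_command(
  series=[
    [[-0.05,0,0.4],[0,0,0]],
    [[0,0,0.7],[0,0,0]],
    [[0,0,0.8],[0,0,0]],
    [[0,0,0.8],[0,0,0]],
    [[0,0,0.8],[0,0,0]],
    [[0,0,0.8],[0,0,0]],
    [[0,0,0.7],[0,0,0]],
    [[0,0,0.6],[0,0,0]],
    [[0,0,0.4],[0,0,0]],
    [[0,0,0.25],[0,0,0]],
    [[0,0,0.1],[0,0,0]],
    [[0,0,0],[0,0,0]],
    [[0,0,0],[0,0,0]],
  ],
)

```text
time: 11.68
position: [0.5624, -0.113, 0.0841]
orientation: [0.846, -0.534, 0.001, -0.0]
contact_force: [0.4, -0.2, -0.0]
opening: 0.0598
```

Emit:
arm_command(
  series=[
    [[0,0,0],[0,0,0]],
    [[0,0,0],[0,0,0]],
    [[0,0,0],[0,0,0]],
    [[0,0,0],[0,0,0]],
    [[0,0,0],[0,0,0]],
    [[0,0,0],[0,0,0]],
    [[0,0,0],[0,0,0]],
  ],
  gripper=0,
  squeeze=15,
)

```text
time: 12.27
position: [0.5617, -0.1122, 0.0834]
orientation: [0.846, -0.534, -0.001, -0.001]
contact_force: [-4.3, 4.9, 4.1]
opening: 0.0218
```

```bash
python3 - <<'E'
from h import *
from scipy.spatial.transform import Rotation as R
s=manip.state(); print({k:np.round(s[k],4) for k in ("time","position","orientation","contact_force","moment","opening")})
print("tool-frame force",R.from_quat(s["orientation"]).inv().apply(s["contact_force"]))
E
```

```text
{'time': np.float64(12.2667), 'position': array([ 0.5617, -0.1122,  0.0834]), 'orientation': array([ 8.455e-01, -5.339e-01, -1.000e-03, -5.000e-04]), 'contact_force': array([-4.2517,  4.9029,  4.0565]), 'moment': array([0.7648, 0.5847, 0.0206]), 'opening': np.float64(0.0218)}
tool-frame force [-6.26336942  1.73157069 -4.04261044]
```

Opening is 22 mm, so the head is in the jaws. I'll centre slightly, squeeze, and pull up in small steps.

Emit:
arm_command(
  series=[
    [[-0.015,0,0],[0,0,0]],
    [[0,0,0],[0,0,0]],
    [[0,0,0],[0,0,0]],
    [[0,0,0],[0,0,0]],
    [[0,0,-0.05],[0,0,0]],
    [[0,0,-0.05],[0,0,0]],
    [[0,0,-0.05],[0,0,0]],
    [[0,0,-0.05],[0,0,0]],
    [[0,0,0],[0,0,0]],
    [[0,0,0],[0,0,0]],
  ],
  squeeze=40,
)

```text
time: 13.1
position: [0.5616, -0.1122, 0.0888]
orientation: [0.846, -0.534, -0.001, -0.0]
contact_force: [1.0, 5.2, -5.9]
opening: 0.0213
```

Emit:
arm_command(
  series=[
    [[0,0,-0.05],[0,0,0]],
    [[0,0,-0.05],[0,0,0]],
    [[0,0,-0.05],[0,0,0]],
    [[0,0,-0.05],[0,0,0]],
    [[0,0,0],[0,0,0]],
    [[0,0,0],[0,0,0]],
  ],
)

```text
time: 13.6
position: [0.5616, -0.1122, 0.0946]
orientation: [0.846, -0.534, -0.001, -0.0]
contact_force: [0.3, 5.2, -8.2]
opening: 0.0213
```

```bash
python3 - <<'E'
from h import *
s=manip.state(); print({k:np.round(s[k],4) for k in ("time","position","orientation","contact_force","moment","opening")})
E
```

```text
{'time': np.float64(13.6), 'position': array([ 0.5616, -0.1122,  0.0946]), 'orientation': array([ 8.456e-01, -5.339e-01, -6.000e-04, -1.000e-04]), 'contact_force': array([ 0.343 ,  5.1902, -8.2341]), 'moment': array([ 0.8295, -0.2437, -0.0358]), 'opening': np.float64(0.0213)}
```

Spring force matches about 11 mm of travel. Pulling on to the stop.

Emit:
arm_command(
  series=[
    [[0,0,-0.05],[0,0,0]],
    [[0,0,-0.05],[0,0,0]],
    [[0,0,-0.04],[0,0,0]],
    [[0,0,0],[0,0,0]],
    [[0,0,0],[0,0,0]],
  ],
)

```text
time: 14.02
position: [0.5615, -0.1122, 0.0986]
orientation: [0.846, -0.534, -0.001, -0.0]
contact_force: [1.0, 5.5, -9.4]
opening: 0.0215
```

Emit:
arm_command(
  series=[
    [[0,0,-0.01],[0,0,0]],
    [[0,0,0],[0,0,0]],
    [[0,0,0],[0,0,0]],
  ],
)

```text
time: 14.27
position: [0.5615, -0.1122, 0.0988]
orientation: [0.846, -0.534, -0.001, -0.0]
contact_force: [2.1, 4.5, -9.2]
opening: 0.0215
```

Emit:
arm_command(
  series=[
    [[0,0,-0.01],[0,0,0]],
    [[0,0,0],[0,0,0]],
    [[0,0,0],[0,0,0]],
  ],
)

```text
time: 14.52
position: [0.5615, -0.1122, 0.0991]
orientation: [0.846, -0.534, -0.001, -0.0]
contact_force: [1.5, 4.8, -9.7]
opening: 0.0214
```

Emit:
arm_command(
  series=[
    [[0,0,-0.01],[0,0,0]],
    [[0,0,0],[0,0,0]],
    [[0,0,-0.01],[0,0,0]],
    [[0,0,0],[0,0,0]],
    [[0,0,0],[0,0,0]],
  ],
)

```text
time: 14.93
position: [0.5615, -0.1122, 0.0995]
orientation: [0.846, -0.534, -0.001, -0.0]
contact_force: [3.2, 4.7, -11.7]
opening: 0.0215
```

```bash
python3 - <<'E'
from h import *
for c in ("top","side","wrist"):
    im=viewer.get_image(c); cv2.imwrite(f"pics/{c}4.png",im)
    for n in ["plunger_head"]:
        for r in finder.pinpoint(c,n)[:3]: print(c,n,np.round(r["position"],4),round(r["score"],2))
T=cv2.imread("pics/top4.png")[150:220,228:308];S=cv2.imread("pics/side4.png")[140:270,250:350]
cv2.imwrite("pics/c4.png",np.hstack([cv2.resize(T,(400,350),interpolation=2),cv2.resize(S,(270,350),interpolation=2)]))
s=manip.state(); print({k:np.round(s[k],4) for k in ("time","position","contact_force","moment","opening","joint_velocities")})
E
```

```text
top plunger_head [ 0.1715 -0.2824  0.1004] 0.39
side plunger_head [ 0.1749 -0.2858  0.0961] 0.41
wrist plunger_head [ 0.5646 -0.1164  0.1107] 0.96
{'time': np.float64(15.2333), 'position': array([ 0.5615, -0.1122,  0.0995]), 'contact_force': array([  3.6335,   5.8244, -12.5892]), 'moment': array([ 0.7301, -0.6217, -0.0066]), 'opening': np.float64(0.0207), 'joint_velocities': array([-0.0015, -0.0015,  0.0007,  0.0019, -0.0008, -0.0004])}
```

View pics/c4.png

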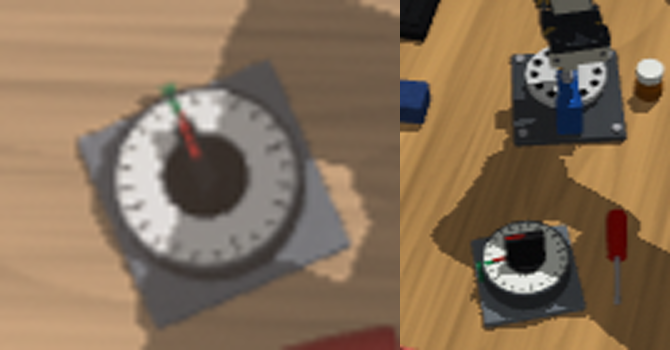

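View pics/wrist4.png

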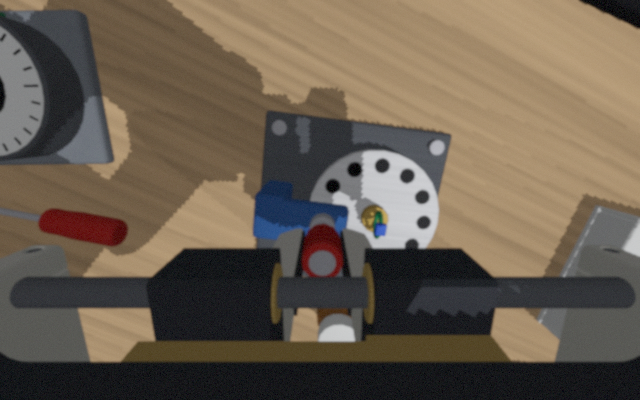

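The pointer is on the green mark at (180,115) in the top crop, and the red head is between the pads at (322,262) in the wrist view. The TCP rose 16.1 mm, and the force of 12.6 N is above the spring's 9.3 N maximum, so the plunger is on its stop. Handing in.

```bash
python3 - <<'E'
from h import *
print(manip.sign_off())
s=manip.state();print(s["time"],s["position"],s["contact_force"],s["opening"])
E
```

```text
the job is handed in; nothing more can be done
None
the job is handed in; nothing more can be done
```

I set the dial to zero first, with the index pin still home. Then I gripped the plunger's red head and pulled it up to its stop, and handed the job in at about 15 s while still holding it there. Sign-off gives no verdict.

**Dial:** I turned the knob about 65° clockwise. Close pictures before and after the pull show the red pointer on the green mark.

**Plunger:** The tool rose 16.1 mm. The downward pull was 12.6 N, more than the spring's 9.3 N at full travel, which fits the plunger being against its stop. The fingers read 21 mm open on the 22 mm head, with the grip set to 40 N. The wrist camera's network put the head at about z 0.111, near the expected 0.114.

**Checks that disagreed:** With the gripper over the real head, the top and side networks reported only the pink look-alike's head, so I ignored them. A sideways force of about 7 N remained on the tool.

**Bystanders:** I did not measure their positions. The last pictures show nothing out of place among those in view, and the arm stayed clear of them.

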